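# Index the specimen sled to the next station

## Robot

A 7-joint arm with a two-finger parallel gripper is mounted at the origin on the work surface. World frame = base frame: x ahead of the robot, y to its left, z up, the work surface at z = 0. Lengths are in m, angles in rad, forces in N, time in s.
With the tool pointing down it reaches from about 0.4 to 0.85 m from the base axis. Payload 10.4 kg.
Tool frame: the origin (TCP) lies on the centre line of the jaws, within the pads' length; the fingertips stand r.tip_extent ahead of it and the grasp point (between the pads) lies 6 mm ahead of it (r.tip_extent is the distance from the TCP to the fingertips, in m); z points along the fingers, y is the line along which they close (so a half turn about z gives the same grasp; the last joint's range is limited). The gripper opens to 85 mm and grips with 20 to 120 N. Pads are 22 mm wide; open, the fingers measure 114 mm over their backs; the gripper's body (76 mm by 85 mm) begins 54 mm behind the grasp point. The pads swing forward as they close: fully open they stand 13 mm farther back than shut.
Start: joints at [-1.235, 0.332, -0.065, 1.46, 0.022, 1.35, -0.088], TCP at [0.219, 0.585, 0.256] pointing down, gripper open.
Joint ranges: [-2.6, 2.6], [-0.5, 2.12], [-1.47, 1.34], [0.16, 2.42], [-1.27, 4.41], [0.06, 2.06], [-2.6, 2.6]. Speed limits (rad/s): [2.22, 2.22, 2.79, 2.79, 3.14, 3.14, 3.14].

## Interface

Orientations are given as a 3x3 rotation matrix whose columns are the frame's x, y, z axes.
In Python, from rig import r gives the robot as it stands.
- The arm moves only by the tool play_rows, never from a script. Its argument "targets" is a list of rows, each an object with "turn": the turn, a rotation vector about the tool's x, y, z each as a share of 2 rad, from -1 to 1, a list of three; "dp": the shift along the tool's x, y, z each as a share of 100 mm, from -1 to 1, a list of three; "gripper": the closure, from -1 (fully open) to 1 (shut), so that 0 is half open. In form: [{"turn": [wx, wy, wz], "dp": [dx, dy, dz], "gripper": gripper}, ...]. A call has 1 to 20 rows; each row is the pose to reach, as a shift and turn from the pose commanded when the call began, along the tool's axes at that moment; what a row does not reach only later rows make up. A row lasts 1/10 s, in which the tool goes at most 50 mm and 8.59 degrees, less where a joint would pass 70% of its speed; a pose out of reach is approached as far as the arm can. A call with a number of a shift or a turn outside -1 to 1 is refused whole. A call with a gripper value outside its range is refused whole. The fingers move at their own pace and stop on an object; the grip force is fixed at half the most. Time passes only in rows, so rows that repeat a pose let the fingers close. It gives the time, the measured TCP pose, the force, the opening and the grip force at its end, in the units of the state.
- r.get_obs(): the state, without advancing time (a new reading comes with each control period).
- r.snapshot(name): name is "scene" or "top" or "wrist"; returns a dict with "image" (480x640x3 uint8, red, green, blue), "depth" (480x640 float32, m along the optical axis (not along the pixel's ray), 0 where there is no reading), "K" (3x3 intrinsics, pixels), "extrinsics" (4x4, takes a point from camera to world coordinates); the wrist camera has in their place "mount" (4x4, takes a point from camera to tool coordinates, whose origin is the TCP and whose axes are the flange's). Camera axes: x right, y up, looking along -z (the intrinsics and any distortion apply to the point x, -y, -z); pixel columns grow to the right and rows downward; lengths in m; the calibration is good to about 2 mm. A picture is of the moment at which its call begins: read the wrist's pose just before it.
- r.close_job(): hands the job in; it is judged then, once.
Trained networks look in the newest picture that a camera, given by its name, has taken for a name from the list of things; names that differ only in an ending like _2 or _b are one class to them, and where a whole thing is asked for, a point or a joint stands for the part that bears it (a point fixed in the world has none). Each returns a list of dicts, best first, with "score" (0 to 1); they miss things now and then, are a little off and sometimes report something else, mostly with a low value. They report only what shows in the picture. A call takes as long as a camera call. They do not tell look-alikes from the thing itself.
- r.search_frame(thing, camera): "position" ([x, y, z] in m, in world coordinates, good to about 4 mm: the middle of the surface that is visible of it).
- r.trace(thing, camera): "mask" (480x640 bool, what is visible of it).
The state is a dict: "time": time; "joint_pos": joint angles; "qd": joint speeds; "tau": joint torques, N m; "position": TCP position; "orientation": TCP orientation; "force": force on the tool from outside, world axes, zero at the start; "torque": the same for the moment, N m; "gripper_width": opening from 0.0 (shut) to 1.0 (fully open); "grasp_force": force on a finger pad.
Only numpy, scipy, OpenCV 4.12 (cv2) and the standard library are available. Lean on these libraries where they do the work, as an engineer would, in place of code of your own. Each camera call takes 0.05 s, during which the arm holds its last target. There are 200 camera calls.

## Task

The specimen sled is parked in the middle of its rail. Pull up its red plunger knob, slide the sled towards the red flag to the next hole, and let the pin snap fully home in it; then let go. Feel for the hole gently: never force the pin sideways against the strip, keep the specimen in its tray and leave the flags, the brush and the spatula alone.

Things in the scene. Friction and masses are not known exactly. Their poses are not given: they have to be found in the camera images.
- rail: Grey base plate 200 x 340 x 12 mm fixed on the bench, with two steel guide rods and a brass index strip. Origin: centre of its underside; z up; y is the slide direction (at zero yaw x points away from the robot, y to its left). End blocks reach 34 mm above the bench.
- track (a point): Point fixed to the rail, 40 mm towards +x from its middle, 30 mm above the bench: the height of the top of the 18 mm high brass strip, which runs along y with a 42 mm parking slot in its middle and one 10 mm long hole each side, 70 mm from the slot's centre. The strip was clamped by hand up to 12 mm off along y, unmeasured: each hole's centre is 58 to 82 mm from this point.
- sled (a joint): Position of the sled along the rail's y, in m: 0 in the middle, positive towards +y; stops at -0.098 and +0.098; starts within 4 mm of 0. The sled: aluminium plate 175 (x) x 100 (y) mm, 34 to 44 mm above the bench, 0.7 kg, about 2.5 N of friction (up to 5 N with the pin dragging on the strip); blue tray on the robot's side, plunger at rail x = +40 mm.
- plunger: Spring plunger on the sled: round red knob, 26 mm across, 22 mm high, upright axis. Origin: middle of the knob, straight above the pin, at rail x +40 mm; height above the bench 81 mm with the pin home, 88 mm with the pin resting on the strip, 94 mm pulled fully up. Pull straight up against 6 N (home) to 10 N (up). Freed, it springs down by itself. Under the knob a 12 mm stem.
- boss (a point): Centre of the top of the 20 mm round boss on the sled under the knob, 58 mm above the bench. The 8 mm pin below must rise over 7 mm to clear the strip; in a hole it has 1 mm play each way. To find the hole: let the pin rest on the strip short of it, push the sled or knob slowly sideways until the pin drops in and stops the sled. Over 25 N between pin and strip counts as forcing.
- tray (a point): Centre of the inner floor of the blue tray on the sled (85 x 95 mm outside, walls 3 mm thick, rim 64 mm above the bench), 47 mm above the bench. Rail x = -36 mm.
- specimen: Loose brown lump of sediment with a pale bone in it, 50 x 36 x 29 mm, lying in the blue tray. Origin: centre of its underside.
- flag_red: Loose station marker: 32 mm round steel foot, thin post and red plate 30 x 22 mm, 64 mm high, standing beside the rail on the far side at rail x about +130 mm, level with one of the stations (rail y about +70 or -70 mm). It tells which way to go. Origin: centre of its underside.
- flag_white: The same marker with a white plate, at the other station. Origin: centre of its underside.
- brush: Dusting brush lying on the bench to the left, about 200 mm long. To be left alone.
- spatula: Spatula with a red handle lying on the bench to the right, about 250 mm long. To be left alone.
Mind the look-alikes: they are no part of the job. Leave any green look-alike of the flag_red alone.

How it is judged:
By the outcome, as a careful person would: the job done as asked, in the order asked, and still so for the second after the job is handed in, with the robot touching nothing.
It also fails if it takes over 40 s, if anything falls off the work surface, if the arm or the gripper's body presses on something with over 40 N, if the wrist force passes 120 N, or if a joint passes its speed limit or range.

## Working session

There is one attempt and no reset: what is moved stays moved. The work goes in short steps, Python scripts to look and compute and a tool call to move; the robot and the scene stay as the last step left them, time stands still between calls to the robot, and variables do not carry over. Pictures are saved under pics/ and viewed, at most 10 in all, crops included, and the job is handed in when it is done.

Besides the shell and the picture viewer there is one more tool, called after "Call:" by a JSON object that holds its "op" and its "data", one argument or row to a line. play_rows: Moves the arm, as the interface text tells. Its arguments: {"type":"object","properties":{"targets":{"type":"array"}},"required":["targets"]}

```bash
mkdir -p pics
cat > h.py <<'E'
from rig import r
import numpy as np, cv2
def px2w(s,u,v):
    d=float(s["depth"][int(v),int(u)]);K=s["K"]
    p=np.array([(u-K[0,2])/K[0,0]*d,-(v-K[1,2])/K[1,1]*d,-d,1])
    return (np.array(s["extrinsics"])@p)[:3]
def cloud(s):
    K=s["K"];d=s["depth"];v,u=np.mgrid[:480,:640]
    P=np.stack([(u-K[0,2])/K[0,0]*d,-(v-K[1,2])/K[1,1]*d,-d,np.ones_like(d)],-1)
    return (P@np.array(s["extrinsics"]).T)[...,:3]
def save(n,im): cv2.imwrite("pics/"+n+".png",im[...,::-1])
E
python3 - <<'E'
from h import *
ims=[]
for c in("scene","top"):
    s=r.snapshot(c);save(c,s["image"])
    for t in("plunger","flag_red","flag_white","tray","rail","specimen","boss","brush","spatula"):
        for q in r.search_frame(t,c)[:3]:print(c,t,np.round(q["position"],3),round(q["score"],2))
o=r.get_obs();print(o["position"],o["orientation"],r.tip_extent,o["time"])
E
```

```text
scene plunger [ 0.523 -0.006  0.083] 0.72
scene flag_red [0.597 0.075 0.038] 0.78
scene flag_red [0.668 0.1   0.029] 0.63
scene flag_red [ 0.508 -0.016  0.042] 0.37
scene flag_white [ 0.624 -0.059  0.031] 0.7
scene tray [ 0.51  -0.018  0.046] 0.75
scene rail [ 0.514 -0.013  0.025] 0.97
scene specimen [ 0.457 -0.027  0.065] 0.46
scene boss [ 0.507 -0.012  0.046] 0.8
scene brush [0.497 0.404 0.02 ] 0.94
scene spatula [ 0.46  -0.42   0.005] 0.69
top plunger [ 0.515 -0.013  0.095] 0.59
top flag_red [0.47  0.4   0.017] 0.61
top flag_red [0.661 0.1   0.003] 0.45
top tray [ 0.483 -0.017  0.04 ] 0.83
top rail [ 0.478 -0.015  0.012] 0.77
top specimen [ 0.446 -0.027  0.064] 0.75
top specimen [0.472 0.397 0.018] 0.24
top boss [ 0.481 -0.012  0.041] 0.97
top brush [0.47  0.402 0.017] 0.64
top spatula [ 0.446 -0.421  0.001] 0.85
top spatula [ 0.486 -0.016  0.039] 0.21
[0.21947011 0.58523247 0.25634666] [[-9.36317428e-01  3.51154769e-01  4.22948710e-05]
 [ 3.51154772e-01  9.36317421e-01  1.13027773e-04]
 [ 8.88169095e-08  1.20681919e-04 -9.99999993e-01]] 0.025 1.0
```

View pics/top.png

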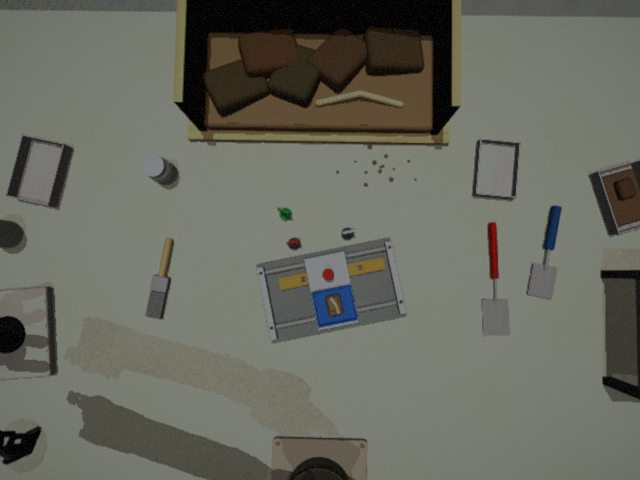

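View pics/scene.png

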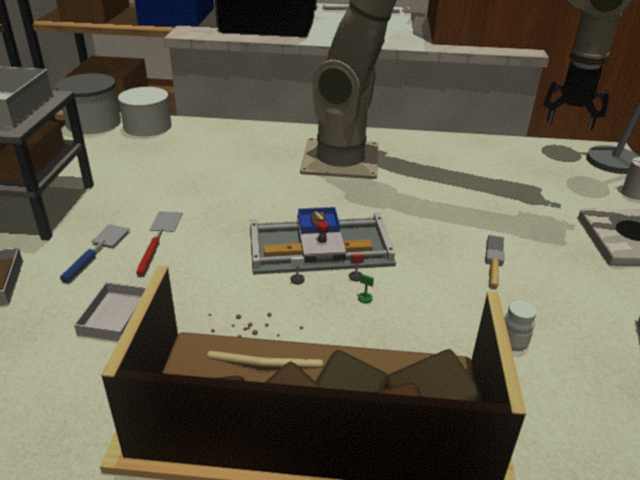

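The top view shows the red flag at (294,243), a green look-alike at (285,214) and the white flag at (348,232). The knob is at (328,274). The red-plated flag at the rail's left end (+y) is the one meant. I'll confirm it in a crop and measure the yaw and the knob.

Run:
```python
from h import *
s=r.snapshot("scene");save("crop",cv2.resize(s["image"][190:310,230:410],None,fx=4,fy=4,interpolation=cv2.INTER_CUBIC))
t=r.snapshot("top")
for n,q in(("scene",s),("top",t)):
    C=cloud(q);I=q["image"].astype(int)
    R,G,B=I[...,0],I[...,1],I[...,2]
    near=(abs(C[...,0]-.5)<.14)&(abs(C[...,1]+.01)<.14)
    red=near&(R>110)&(G<70)&(B<70)
    k=red&(C[...,2]>.07);
    if k.any(): print(n,"knob",k.sum(),np.round(C[k].mean(0),4),np.round(C[k].min(0),4),np.round(C[k].max(0),4))
    br=near&(R>130)&(G>90)&(B<90)&(R-B>70)&(C[...,2]>.02)&(C[...,2]<.04)
    if br.sum()>20:
        p=C[br][:,:2].astype(np.float32);vx,vy,x0,y0=cv2.fitLine(p,cv2.DIST_HUBER,0,.01,.01).ravel()
        print(n,"brass",br.sum(),"yaw",np.degrees(np.arctan(-vx/vy)),x0,y0)
    bl=near&(B>110)&(R<80)&(C[...,2]>.055)
    if bl.sum()>20:print(n,"tray rim",cv2.minAreaRect(C[bl][:,:2].astype(np.float32)))
    m=r.trace("rail",n)
    if m:
        mm=m[0]["mask"]&(C[...,2]>.008)&(C[...,2]<.036)&near|(m[0]["mask"]&(C[...,2]>.008)&(C[...,2]<.036))
        print(n,"rail",cv2.minAreaRect(C[mm][:,:2].astype(np.float32)))
```

```text
scene knob 47 [ 0.5178 -0.0112  0.0928] [ 0.5053 -0.0221  0.0884] [ 0.5307 -0.0006  0.0966]
scene brass 386 yaw 12.66743 0.5215968 -0.03235079
scene tray rim ((0.44518566131591797, -0.02723149210214615), (0.08614253997802734, 0.09367059916257858), 10.996009826660156)
scene rail ((0.4913676381111145, -0.017266839742660522), (0.23619629442691803, 0.3391701579093933), 12.942459106445312)
top knob 80 [ 0.5156 -0.0129  0.1053] [ 0.5032 -0.0244  0.0702] [0.5883 0.0714 1.1027]
top tray rim ((0.4598078727722168, -0.02590034157037735), (0.12393616139888763, 0.09509052336215973), 12.504873275756836)
top rail ((0.4746195673942566, -0.021999716758728027), (0.19999442994594574, 0.33775705099105835), 12.659775733947754)
```

View pics/crop.png

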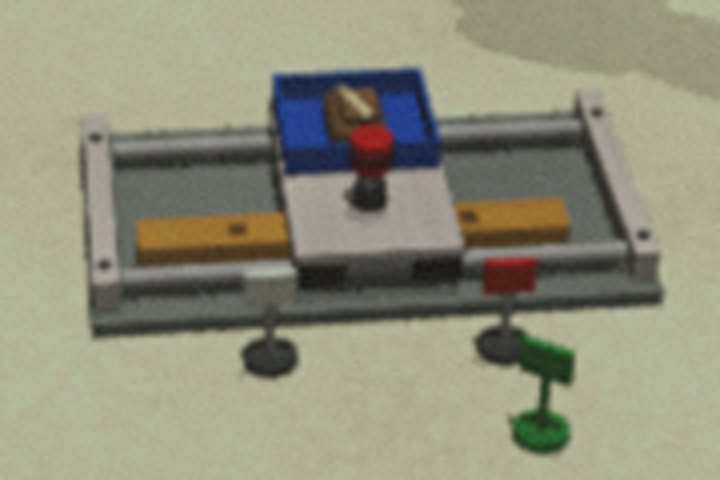

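The crop confirms it: the red plate at crop (510,275) is on the +y side, the green one at (545,360) is the look-alike and the white one at (270,285) is the other station. Both strip holes also show, at crop (470,216) and (237,230). I'll work out where they are while approaching.

Call:
{"op": "play_rows", "data": {
  "targets": [
    {"turn": [0,0,0],"dp": [-1,-0.95,0],"gripper": -1},
    {"turn": [0,0,0],"dp": [-1,-0.95,0],"gripper": -1},
    {"turn": [0,0,0],"dp": [-1,-0.95,0],"gripper": -1},
    {"turn": [0,0,0],"dp": [-1,-0.95,0],"gripper": -1}
  ]
}}

```text
time: 1.6
position: [0.2836, 0.4567, 0.2569]
orientation: [[-0.934, 0.358, 0.002], [0.358, 0.934, -0.001], [-0.002, 0.0, -1.0]]
force: [0.8, 0.5, -0.3]
gripper_width: 1.001
grasp_force: 0.0
```

Call:
{"op": "play_rows", "data": {
  "targets": [
    {"turn": [0,0,0],"dp": [-1,-0.95,0],"gripper": -1},
    {"turn": [0,0,0],"dp": [-1,-0.95,0],"gripper": -1},
    {"turn": [0,0,0],"dp": [-1,-0.95,0],"gripper": -1},
    {"turn": [0,0,0],"dp": [-1,-0.95,0],"gripper": -1}
  ]
}}

```text
time: 2.0
position: [0.3428, 0.3328, 0.2568]
orientation: [[-0.934, 0.358, 0.001], [0.358, 0.934, -0.0], [-0.001, 0.0, -1.0]]
force: [-0.5, 0.1, 0.3]
gripper_width: 0.997
grasp_force: 0.0
```

Call:
{"op": "play_rows", "data": {
  "targets": [
    {"turn": [0,0,0],"dp": [-1,-0.95,0],"gripper": -1},
    {"turn": [0,0,0],"dp": [-1,-0.95,0],"gripper": -1},
    {"turn": [0,0,0],"dp": [-1,-0.95,0],"gripper": -1},
    {"turn": [0,0,0],"dp": [-1,-0.95,0],"gripper": -1}
  ]
}}

```text
time: 2.4
position: [0.4024, 0.2091, 0.2567]
orientation: [[-0.934, 0.357, 0.001], [0.357, 0.934, -0.0], [-0.001, 0.0, -1.0]]
force: [0.3, 0.2, 0.0]
gripper_width: 1.002
grasp_force: 0.0
```

Call:
{"op": "play_rows", "data": {
  "targets": [
    {"turn": [0,0,-0.1],"dp": [-1,-0.95,0],"gripper": -1},
    {"turn": [0,0,-0.2],"dp": [-1,-0.95,0],"gripper": -1},
    {"turn": [0,0,-0.29],"dp": [-1,-0.95,0],"gripper": -1},
    {"turn": [0,0,-0.29],"dp": [-1,-0.95,0],"gripper": -1},
    {"turn": [0,0,-0.29],"dp": [-1,-0.95,0],"gripper": -1},
    {"turn": [0,0,-0.29],"dp": [-1,-0.95,0],"gripper": -1}
  ]
}}

```text
time: 3.0
position: [0.4607, 0.0899, 0.2564]
orientation: [[-0.975, -0.221, 0.0], [-0.221, 0.975, 0.0], [-0.0, 0.0, -1.0]]
force: [0.3, 0.0, -0.6]
gripper_width: 1.0
grasp_force: 0.0
```

```bash
cat >> h.py <<'E'
yaw=np.radians(12.65);Rx=np.array([np.cos(yaw),np.sin(yaw)]);Ry=np.array([-np.sin(yaw),np.cos(yaw)])
O=np.array([.4746,-.022])
def rail(p): d=np.asarray(p)[:2]-O; return np.round([d@Rx*1e3,d@Ry*1e3],1)
def ray(s,u,v,z):
    K=s["K"];E=np.array(s["extrinsics"]);d=E[:3,:3]@np.array([(u-K[0,2])/K[0,0],-(v-K[1,2])/K[1,1],-1]);c=E[:3,3]
    return c+d*(z-c[2])/d[2]
E
python3 - <<'E'
from h import *
s=r.snapshot("scene")
for u,v in((347.5,244),(289.3,247.5)):print("hole",ray(s,u,v,.03),rail(ray(s,u,v,.03)))
g=cv2.cvtColor(s["image"],cv2.COLOR_RGB2GRAY)
for u,v in((347,244),(289,247)):print(g[v-3:v+4,u-5:u+6])
print("knob",rail([.5156,-.0129]),rail([.5178,-.0112]),"flag",rail([.597,.075]))
o=r.get_obs();print(o["time"],o["position"],o["orientation"])
d=np.array([*(O+Rx*.04),.09])-o["position"];print("to knob in tool axes mm",o["orientation"].T@d*1e3)
E
```

```text
hole [0.50344203 0.04978688 0.03      ] [43.9 63.7]
hole [ 0.53582942 -0.0877428   0.03      ] [ 45.3 -77.6]
[[127 101  96  96  93  96  99  98  98  96  97]
 [135 121 101  83  87  78  87  92 102 102 102]
 [134 127  92  69  65  68  75  93 104 102 107]
 [134 128  94  72  59  58  64  81 101 103 105]
 [134 128 108  83  75  76  73  81 102 105 103]
 [136 130 114  95  92  92  90  92  97 100 100]
 [136 136 125  96  88  88  86  84  84  85  84]]
[[120 120 120 118 118 123 118 119 125 123 122]
 [123 119 115 114 106 107 110 117 124 121 125]
 [120 122 112  94  82  80  81 105 124 132 127]
 [123 125 110  87  72  64  70  89 122 125 129]
 [120 123 113  92  85  89  89 100 126 127 127]
 [122 122 123 117 111 115 117 112 118 123 122]
 [117 120 120 119 115 114 111 108 110 100 104]]
knob [42.  -0.1] [44.5  1.1] flag [140.7  67.8]
3.05 [0.46051183 0.09017138 0.2563248 ] [[-9.75655906e-01 -2.19306976e-01  5.03629188e-05]
 [-2.19306963e-01  9.75655892e-01  1.88224078e-04]
 [-9.04157319e-05  1.72596995e-04 -9.99999981e-01]]
to knob in tool axes mm [ -29.1302022  -112.57180265  166.30800455]
```

Call:
{"op": "play_rows", "data": {
  "targets": [
    {"turn": [0,0,0],"dp": [-0.3,-1,0.5],"gripper": -1},
    {"turn": [0,0,0],"dp": [-0.3,-1,0.5],"gripper": -1},
    {"turn": [0,0,0],"dp": [-0.3,-1,0.5],"gripper": -1},
    {"turn": [0,0,0],"dp": [-0.3,-1,0.5],"gripper": -1}
  ]
}}

```text
time: 3.45
position: [0.5118, -0.0033, 0.2051]
orientation: [[-0.977, -0.215, -0.002], [-0.215, 0.977, -0.001], [0.002, -0.001, -1.0]]
force: [-0.8, 0.8, 0.8]
gripper_width: 0.998
grasp_force: 0.0
```

Call:
{"op": "play_rows", "data": {
  "targets": [
    {"turn": [0,0,0],"dp": [0,-0.12,0],"gripper": -1},
    {"turn": [0,0,0],"dp": [0,-0.12,0],"gripper": -1},
    {"turn": [0,0,0],"dp": [0,-0.12,0],"gripper": -1}
  ]
}}

```text
time: 3.75
position: [0.5145, -0.0129, 0.2068]
orientation: [[-0.976, -0.22, 0.001], [-0.22, 0.976, 0.001], [-0.001, 0.0, -1.0]]
force: [0.7, 0.1, -1.1]
gripper_width: 0.999
grasp_force: 0.0
```

```bash
cat >> h.py <<'E'
def wcam():
    o=r.get_obs();T=np.eye(4);T[:3,:3]=o["orientation"];T[:3,3]=o["position"]
    s=r.snapshot("wrist");s["extrinsics"]=T@np.array(s["mount"]);return s,o
E
python3 - <<'E'
from h import *
s,o=wcam();save("w1",s["image"]);C=cloud(s);I=s["image"].astype(int);R,G,B=I[...,0],I[...,1],I[...,2]
red=(R>90)&(R>2*G)&(R>2*B)
n,l,st,ce=cv2.connectedComponentsWithStats(red.astype(np.uint8));i=1+st[1:,4].argmax();m=l==i
P=C[m];top=P[P[:,2]>P[:,2].max()-.006]
print(st[i],ce[i],np.round(np.median(P,0),4));print("top z",np.percentile(P[:,2],[5,50,95]))
t=P[abs(P[:,2]-np.percentile(P[:,2],90))<.003][:,:2].astype(np.float32)
c,rad=cv2.minEnclosingCircle(t);print(c,rad,rail(c))
d=np.array([*c,.09])-o["position"];print(o["time"],"tool mm",o["orientation"].T@d*1e3)
E
```

```text
[303 239  37  27 632] [323.04746835 252.77056962] [ 0.5182 -0.0109  0.0926]
top z [0.09148242 0.0925818  0.09365359]
(0.51460200548172, -0.013373919762670994) 0.01215588953346014 [40.9 -0.3]
3.75 tool mm [ 1.07060287e-01 -5.35471113e-01  1.16840975e+02]
```

View pics/w1.png

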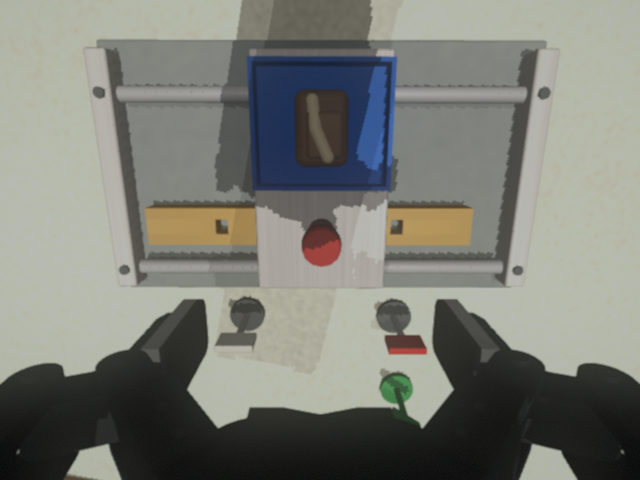

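Call:
{"op": "play_rows", "data": {
  "targets": [
    {"turn": [0,0,0],"dp": [0,0,0.4],"gripper": -1},
    {"turn": [0,0,0],"dp": [0,0,0.7],"gripper": -1},
    {"turn": [0,0,0],"dp": [0,0,0.9],"gripper": -1},
    {"turn": [0,0,0],"dp": [0,0,0.98],"gripper": -1},
    {"turn": [0,0,0],"dp": [0,0,0.98],"gripper": -1}
  ]
}}

```text
time: 4.3
position: [0.514, -0.0132, 0.1079]
orientation: [[-0.975, -0.22, -0.001], [-0.22, 0.975, -0.0], [0.001, 0.0, -1.0]]
force: [0.4, -0.6, 0.5]
gripper_width: 0.999
grasp_force: 0.0
```

Call:
{"op": "play_rows", "data": {
  "targets": [
    {"turn": [0,0,0],"dp": [0,0,0.1],"gripper": -0.3},
    {"turn": [0,0,0],"dp": [0,0,0.18],"gripper": 0},
    {"turn": [0,0,0],"dp": [0,0,0.18],"gripper": 0.1},
    {"turn": [0,0,0],"dp": [0,0,0.18],"gripper": 0.15},
    {"turn": [0,0,0],"dp": [0,0,0.18],"gripper": 0.2},
    {"turn": [0,0,0],"dp": [0,0,0.18],"gripper": 0.2}
  ]
}}

```text
time: 4.9
position: [0.5146, -0.0137, 0.0906]
orientation: [[-0.976, -0.219, 0.001], [-0.219, 0.976, 0.0], [-0.001, 0.0, -1.0]]
force: [-0.0, 0.6, 0.4]
gripper_width: 0.399
grasp_force: 0.0
```

Run:
```python
from h import *
s=r.snapshot("wrist");o=r.get_obs();
T=np.eye(4);T[:3,:3]=[[-.976,-.219,0],[-.219,.976,0],[0,0,-1]];T[:3,3]=[.5145,-.0129,.2068]
s["extrinsics"]=T@np.array(s["mount"])
for u,v,z in((397,227,.03),(222,227,.03),(322,246,.092),(258,240,.044),(386,240,.044),(110,160,.034),(529,160,.034)):print(u,v,rail(ray(s,u,v,z)))
print(o["position"],rail(o["position"]),o["gripper_width"]*85,o["force"],o["time"])
```

```text
397 227 [42.  60.6]
222 227 [ 41.9 -79.9]
322 246 [40.1  0.1]
258 240 [ 49.  -49.1]
386 240 [49.1 49.7]
110 160 [ -11.1 -159.8]
529 160 [-10.7 156.8]
[ 0.51457224 -0.01371948  0.0905588 ] [40.8 -0.7] 33.771440950174764 [ 1.61196099 -0.00560762  0.24437189] 4.95
```

Call:
{"op": "play_rows", "data": {
  "targets": [
    {"turn": [0,0,0],"dp": [0,0,0],"gripper": 0.4},
    {"turn": [0,0,0],"dp": [0,0,0],"gripper": 1},
    {"turn": [0,0,0],"dp": [0,0,0],"gripper": 1},
    {"turn": [0,0,0],"dp": [0,0,0],"gripper": 1},
    {"turn": [0,0,0],"dp": [0,0,0],"gripper": 1}
  ]
}}

```text
time: 5.45
position: [0.5146, -0.0135, 0.0908]
orientation: [[-0.976, -0.22, 0.0], [-0.22, 0.976, 0.001], [-0.001, 0.0, -1.0]]
force: [-1.6, 0.5, 5.0]
gripper_width: 0.285
grasp_force: 58.5
```

Call:
{"op": "play_rows", "data": {
  "targets": [
    {"turn": [0,0,0],"dp": [0,0,-0.03],"gripper": 1},
    {"turn": [0,0,0],"dp": [0,0,-0.06],"gripper": 1},
    {"turn": [0,0,0],"dp": [0,0,-0.09],"gripper": 1},
    {"turn": [0,0,0],"dp": [0,0,-0.11],"gripper": 1},
    {"turn": [0,0,0],"dp": [0,0,-0.11],"gripper": 1},
    {"turn": [0,0,0],"dp": [0,0,-0.11],"gripper": 1}
  ]
}}

```text
time: 6.05
position: [0.5145, -0.0135, 0.1012]
orientation: [[-0.976, -0.22, 0.0], [-0.22, 0.976, 0.0], [-0.0, 0.0, -1.0]]
force: [4.6, 1.6, -9.8]
gripper_width: 0.282
grasp_force: 59.3
```

Call:
{"op": "play_rows", "data": {
  "targets": [
    {"turn": [0,0,0],"dp": [0,0.02,-0.11],"gripper": 1},
    {"turn": [0,0,0],"dp": [0,0.05,-0.11],"gripper": 1},
    {"turn": [0,0,0],"dp": [0,0.09,-0.11],"gripper": 1},
    {"turn": [0,0,0],"dp": [0,0.13,-0.11],"gripper": 1},
    {"turn": [0,0,0],"dp": [0,0.17,-0.11],"gripper": 1}
  ]
}}

```text
time: 6.55
position: [0.5084, 0.0023, 0.1101]
orientation: [[-0.976, -0.219, -0.005], [-0.219, 0.976, -0.001], [0.005, -0.0, -1.0]]
force: [3.8, -2.0, -26.1]
gripper_width: 0.277
grasp_force: 66.2
```

I wrongly added the lift again, so the knob is at its upper stop. I'll ease down and carry on sliding.

Call:
{"op": "play_rows", "data": {
  "targets": [
    {"turn": [0,0,0],"dp": [0,0,0.02],"gripper": 1},
    {"turn": [0,0,0],"dp": [0,0,0.04],"gripper": 1},
    {"turn": [0,0,0],"dp": [0,0,0.04],"gripper": 1}
  ]
}}

```text
time: 6.85
position: [0.5085, 0.0029, 0.1072]
orientation: [[-0.976, -0.219, -0.005], [-0.219, 0.976, 0.0], [0.005, 0.001, -1.0]]
force: [-6.3, 0.6, -9.7]
gripper_width: 0.272
grasp_force: 68.0
```

Run:
```python
from h import *
s,o=wcam();save("w2",s["image"])
print(o["position"],rail(o["position"]),o["force"],o["time"])
t=r.snapshot("scene");C=cloud(t);I=t["image"].astype(int);k=(I[...,0]>90)&(I[...,1]<70)&(I[...,2]<70)&(C[...,2]>.06)&(abs(C[...,0]-.5)<.06)&(abs(C[...,1])<.1)
print(k.sum(),np.round(C[k].mean(0),4) if k.any() else 0, rail(C[k].mean(0)), C[k].min(0),C[k].max(0))
save("s2",cv2.resize(t["image"][190:290,250:400],None,fx=5,fy=5,interpolation=cv2.INTER_CUBIC))
```

```text
[0.50845377 0.00291721 0.10716345] [38.5 16.9] [-6.33778565  0.56887588 -9.65992244] 6.85<stdin>:5: RuntimeWarning: Mean of empty slice.
  ret = um.true_divide(
Traceback (most recent call last):
ValueError: zero-size array to reduction operation minimum which has no identity
```

Call:
{"op": "play_rows", "data": {
  "targets": [
    {"turn": [0,0,0],"dp": [0,0.03,0],"gripper": 1},
    {"turn": [0,0,0],"dp": [0,0.08,0],"gripper": 1},
    {"turn": [0,0,0],"dp": [0,0.13,0],"gripper": 1},
    {"turn": [0,0,0],"dp": [0,0.18,0],"gripper": 1},
    {"turn": [0,0,0],"dp": [0,0.23,0],"gripper": 1},
    {"turn": [0,0,0],"dp": [0,0.27,0],"gripper": 1},
    {"turn": [0,0,0],"dp": [0,0.3,0],"gripper": 1},
    {"turn": [0,0,0],"dp": [0,0.3,0],"gripper": 1}
  ]
}}

```text
time: 7.75
position: [0.5021, 0.0316, 0.1074]
orientation: [[-0.976, -0.219, -0.005], [-0.219, 0.976, -0.001], [0.005, 0.0, -1.0]]
force: [-5.9, -1.6, -9.5]
gripper_width: 0.277
grasp_force: 68.0
```

Run:
```python
from h import *
s,o=wcam();t=r.snapshot("scene")
print(o["position"],rail(o["position"]),o["force"],o["time"])
save("s2",np.hstack([cv2.resize(t["image"][190:290,270:400],(520,400),interpolation=cv2.INTER_CUBIC),cv2.resize(s["image"],(280,210))[:210].repeat(1,0) if 0 else cv2.copyMakeBorder(cv2.resize(s["image"],(280,210)),0,190,0,0,cv2.BORDER_CONSTANT)]))
```

```text
[0.50207131 0.03156612 0.10744679] [38.5 46.2] [-5.9484494  -1.58643139 -9.46218371] 7.75
```

View pics/s2.png

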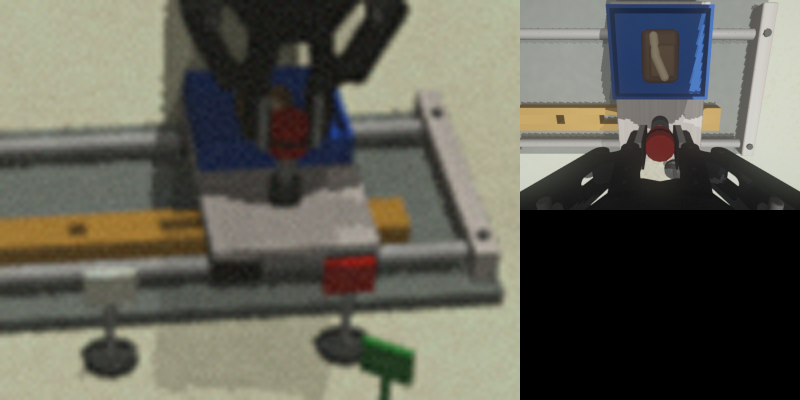

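The crop shows the sled carried along: the slot end appears behind it at (180,222), the knob is between the pads at (290,130), and the lump is still in its tray. Next I'll release the knob onto the strip.

Call:
{"op": "play_rows", "data": {
  "targets": [
    {"turn": [0,0,0],"dp": [0,0,0.02],"gripper": 0.3},
    {"turn": [0,0,0],"dp": [0,0,0.02],"gripper": 0.25},
    {"turn": [0,0,0],"dp": [0,0,0.05],"gripper": 0.25},
    {"turn": [0,0,0],"dp": [0,0,0.1],"gripper": 0.25},
    {"turn": [0,0,0],"dp": [0,0,0.1],"gripper": 0.25}
  ]
}}

```text
time: 8.35
position: [0.504, 0.0321, 0.0978]
orientation: [[-0.976, -0.219, -0.0], [-0.219, 0.976, -0.0], [0.0, -0.0, -1.0]]
force: [-0.5, -0.7, 0.7]
gripper_width: 0.381
grasp_force: 0.0
```

```bash
cat >> h.py <<'E'
def knob():
    s,o=wcam();C=cloud(s);I=s["image"].astype(int);R,G,B=I[...,0],I[...,1],I[...,2]
    red=(R>60)&(R>2*G)&(R>2*B)&(C[...,2]>.075)&(C[...,2]<.115)
    n,l,st,ce=cv2.connectedComponentsWithStats(red.astype(np.uint8))
    if n<2: print("no knob",o["time"]);return s,o
    i=1+st[1:,4].argmax();P=C[l==i];z=np.percentile(P[:,2],80)
    c,rad=cv2.minEnclosingCircle(P[abs(P[:,2]-z)<.004][:,:2].astype(np.float32))
    print("knob top z",round(z*1e3,1),"n",len(P),"rail",rail(c),"r",round(rad*1e3,1),"| tcp",rail(o["position"]),np.round(o["position"][2],4),"w",round(o["gripper_width"]*85,1),"F",np.round(o["force"],1),"t",o["time"])
    return s,o
E
python3 -c "
from h import *
s,o=knob();save('w3',s['image'])"
```

```text
knob top z 99.7 n 4064 rail [40.9 44.6] r 12.7 | tcp [40.5 46.4] 0.0978 w 32.4 F [-0.5 -0.7  0.7] t 8.35
```

View pics/w3.png

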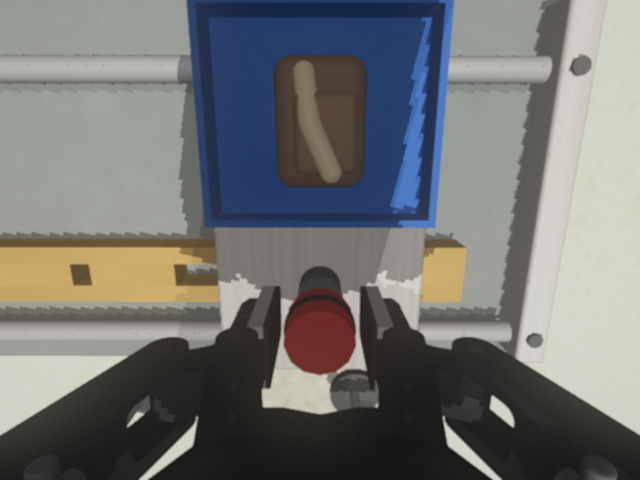

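The knob top reads 99.7 mm, so the pin is resting on the strip. It is about 16 mm short of the hole. I'll push gently.

Call:
{"op": "play_rows", "data": {
  "targets": [
    {"turn": [0,0,0],"dp": [0,0.01,0],"gripper": 0.25},
    {"turn": [0,0,0],"dp": [0,0.02,0],"gripper": 0.25},
    {"turn": [0,0,0],"dp": [0,0.03,0],"gripper": 0.25},
    {"turn": [0,0,0],"dp": [0,0.04,0],"gripper": 0.25},
    {"turn": [0,0,0],"dp": [0,0.05,0],"gripper": 0.25},
    {"turn": [0,0,0],"dp": [0,0.06,0],"gripper": 0.25},
    {"turn": [0,0,0],"dp": [0,0.07,0],"gripper": 0.25},
    {"turn": [0,0,0],"dp": [0,0.08,0],"gripper": 0.25},
    {"turn": [0,0,0],"dp": [0,0.09,0],"gripper": 0.25},
    {"turn": [0,0,0],"dp": [0,0.1,0],"gripper": 0.25},
    {"turn": [0,0,0],"dp": [0,0.11,0],"gripper": 0.25},
    {"turn": [0,0,0],"dp": [0,0.12,0],"gripper": 0.25}
  ]
}}

```text
time: 9.6
position: [0.502, 0.0422, 0.0985]
orientation: [[-0.976, -0.218, 0.001], [-0.218, 0.976, -0.002], [-0.001, -0.002, -1.0]]
force: [2.6, -7.2, -0.7]
gripper_width: 0.374
grasp_force: 3.9
```

```bash
python3 -c "
from h import *
knob()"
```

```text
knob top z 99.7 n 4042 rail [41.1 52.1] r 13.1 | tcp [40.7 56.6] 0.0985 w 31.8 F [ 2.6 -7.2 -0.7] t 9.6
```

Call:
{"op": "play_rows", "data": {
  "targets": [
    {"turn": [0,0,0],"dp": [0,0.01,0],"gripper": 0.25},
    {"turn": [0,0,0],"dp": [0,0.02,0],"gripper": 0.25},
    {"turn": [0,0,0],"dp": [0,0.03,0],"gripper": 0.25},
    {"turn": [0,0,0],"dp": [0,0.04,0],"gripper": 0.25},
    {"turn": [0,0,0],"dp": [0,0.05,0],"gripper": 0.25}
  ]
}}

```text
time: 10.15
position: [0.5008, 0.0474, 0.0983]
orientation: [[-0.976, -0.218, 0.001], [-0.218, 0.976, -0.001], [-0.001, -0.002, -1.0]]
force: [3.0, -5.6, -2.8]
gripper_width: 0.378
grasp_force: 2.9
```

Call:
{"op": "play_rows", "data": {
  "targets": [
    {"turn": [0,0,0],"dp": [0,0.005,0],"gripper": 0.25},
    {"turn": [0,0,0],"dp": [0,0.01,0],"gripper": 0.25},
    {"turn": [0,0,0],"dp": [0,0.015,0],"gripper": 0.25},
    {"turn": [0,0,0],"dp": [0,0.02,0],"gripper": 0.25}
  ]
}}

```text
time: 10.55
position: [0.4998, 0.0507, 0.0982]
orientation: [[-0.976, -0.219, -0.0], [-0.219, 0.976, 0.0], [0.0, 0.0, -1.0]]
force: [0.6, -2.3, -1.3]
gripper_width: 0.377
grasp_force: 1.3
```

```bash
python3 -c "
from h import *
knob()"
```

```text
knob top z 92.9 n 3630 rail [41.  60.9] r 12.7 | tcp [40.5 65.4] 0.0982 w 32.1 F [ 0.6 -2.3 -1.3] t 10.55
```

The knob top is at 92.9 mm and the sled is at about 61 mm, so the pin has dropped home. I'll open and retreat.

Call:
{"op": "play_rows", "data": {
  "targets": [
    {"turn": [0,0,0],"dp": [0,-0.04,0],"gripper": 0},
    {"turn": [0,0,0],"dp": [0,-0.04,0],"gripper": -0.4},
    {"turn": [0,0,0],"dp": [0,-0.04,0],"gripper": -0.5},
    {"turn": [0,0,0],"dp": [0,-0.04,-0.2],"gripper": -0.5},
    {"turn": [0,0,0],"dp": [0,-0.04,-0.6],"gripper": -0.5},
    {"turn": [0,0,0],"dp": [0,-0.04,-1],"gripper": -0.5},
    {"turn": [0,0,0],"dp": [0,-0.04,-1],"gripper": -0.5},
    {"turn": [0,0,0],"dp": [0,-0.04,-1],"gripper": -0.5}
  ]
}}

```text
time: 11.4
position: [0.5012, 0.0472, 0.1989]
orientation: [[-0.976, -0.22, 0.002], [-0.22, 0.976, 0.001], [-0.002, 0.001, -1.0]]
force: [0.1, 0.2, -0.6]
gripper_width: 0.75
grasp_force: 0.0
```

```bash
python3 -c "
from h import *
s,o=knob();save('w4',s['image'])"
```

```text
knob top z 93.1 n 604 rail [42.  61.3] r 12.0 | tcp [41.1 61.7] 0.1989 w 63.7 F [ 0.1  0.2 -0.6] t 11.4
```

View pics/w4.png

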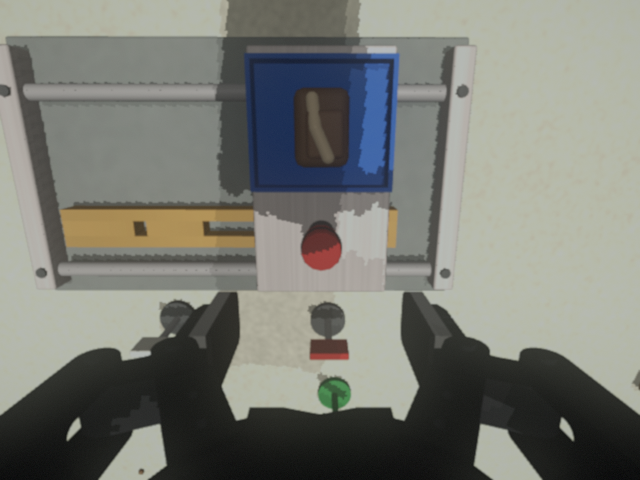

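The sled stands level with the red flag at (328,348), and the knob at (321,248) is at home height. The lump lies in its tray at (321,127) and the flags are standing. Handing in.

```bash
python3 -c "
from rig import r
print(r.close_job())"
```

```text
the job is handed in; nothing more can be done
None
```

The sled is at the red-flag station with its pin home in the hole (knob top about 93 mm, as at the start), the specimen is in its tray and the gripper is clear, and the job was handed in at about 11.4 s; on the way I lifted the knob against its upper stop by mistake (26 N at the wrist), then eased it back down.

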